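# Start a batch of green dumplings in the counter warmer

### The job

Set the tray of green dumplings gently down in the warmer's well, then slide the glass cover fully shut over it. Then turn the heat dial up, counting clicks, until it rests in position 4 (the fourth click from off), let go of it, and last press the red start button right down and release it. Keep the tray upright, and leave the white dumplings and everything else on the counter where they are.

Things in the scene. Friction and masses are not known exactly. Their poses are not given: they have to be found in the camera images.
- warmer: Fixed steel counter warmer, 283 (x) x 290 (y) mm. Origin on the counter; x points to its back, y left, z up. Front left: open well, 155 (x) x 125 (y) mm, floor at 12 mm, rim at 100 mm; front right: deck where the cover parks. Behind (x > 42 mm) a green riser with a control panel sloping 30 deg to the front: normal (-0.5, 0, 0.866), up-slope (0.866, 0, 0.5), face middle at (88, 0, 150) mm.
- well (a point): Centre of the well's floor, at (-45, 70, 12) mm in the warmer's frame; axes as the warmer.
- cover (a joint): Travel of the sliding cover in m: 0 = shut over the well (stop), growing to 0.14 = fully open (slid to the warmer's -y). Starts at 0.13 or more. Friction about 1.5 N; stays where it is left. Green frame with a clear pane, 170 (x) x 140 (y) x 6 mm; its top is 110 mm above the counter.
- cover_grip (a point): On the cover's dark wooden handle: a bar 90 mm long along the warmer's x, 14 mm thick in y, standing 39 mm up from the middle of the cover. This point is on its centre line, 133.5 mm above the counter, 15 mm below its top. Axes as the warmer; when the cover is shut it is at (-45, 70) mm in the warmer's frame, when open by q at (-45, 70 - q) mm.
- dial (a joint): Angle of the heat dial in rad, growing clockwise as seen facing the panel. 7 click positions 30 deg (0.5236) apart: 0 = off (pointer to the warmer's +y), 1.571 = position 3 (pointer up-slope), 2.094 = position 4, 3.142 = position 6 (pointer to -y); stops just beyond 0 and 6. A spring detent (about 0.1 Nm) draws it into the nearest position when let go. Starts in position 0, 1 or 2.
- dial_grip (a point): On the black dial's axis, 37 mm out from the panel face, at (69.5, -70, 182) mm in the warmer's frame. Its grip bar, 66 mm long and 14 mm thick, stands across the axis along the pointer line (white line at the pointer end); bar top 48 mm, disc top 14 mm out from the face; the disc is 64 mm wide. Panel marks: white dot at off, then orange dots growing from 1 to 6. Grip it along the panel's normal.
- dial_pointer (a point): The pointer end of the grip bar, at its top: 33 mm from the dial's axis, 48 mm out from the panel's face.
- start (a joint): Travel of the start button in m, along the panel's normal: 0 out, 0.006 fully in; springs back. Fully in takes 5 N.
- start_top (a point): Centre of the top of the red start button (32 mm wide), 22 mm out from the panel face when not pressed; its axis meets the face at (88, 80, 150) mm in the warmer's frame. Press along the panel's normal.
- green_tray: Dark wooden tray with six fixed GREEN dumplings, 130 (x) x 100 (y) mm, 0.25 to 0.5 kg. Origin: centre of its underside. A pale handle bar, 12 x 12 mm, 130 mm long, spans it along x over its middle, top at 80 mm; dumpling tops at 40 mm. Left or right of the warmer, handle pointing roughly away from the robot. Fits the well with its x along the warmer's x, either way round, 12 mm to spare each side.
- green_tray_grip (a point): The middle of the green tray's handle bar, 74 mm above the tray's underside; axes as the tray.
- white_tray: The same tray with six WHITE dumplings, on the other side of the warmer. To be left alone. Origin at the centre of its underside.
- sauce: Brown sauce bottle, 60 mm wide, 170 mm high (bystander). Origin under its centre.
- kinako: Brown jar, 72 mm wide, 100 mm high (bystander). Origin under its centre.
- skewers: Blue cup of skewers, 66 mm wide, 150 mm high (bystander). Origin under its centre.
- spatula: Wooden-handled spatula, 280 mm long, lying flat (bystander). Origin under its middle.
- bowl: White bowl, 120 mm wide, 45 mm high (bystander). Origin under its centre.
- dish: Shallow blue dish, 100 mm wide, 18 mm high (bystander). Origin under its centre.
Not all that is in view belongs to the job. Leave any purple look-alike of the green_tray alone.

How it is judged (in metres and radians):
On the way, in this order (a step that is already met when the one before it is completed fails the run):
1. the green tray stands in the warmer's well, let go (horizontal distance between green_tray and well below 0.021 m and z of green_tray in the frame of warmer below 0.018 m and angle between the y axis of green_tray and the y axis of warmer, either way round below 0.2 rad and angle between green_tray's own z axis and vertical below 0.1 rad and contact force between the fingers and green_tray below 0.1 N), for 0.2 s.
2. the cover is fully shut (value of joint cover below 0.006 m), for 0.2 s.
3. the dial rests in position 4, let go (value of joint dial between 1.9444 and 2.2444 rad and contact force between the fingers and dial below 0.1 N), for 0.3 s.
4. the start button is pressed right down, with the dial on 4 (value of joint dial between 1.9444 and 2.2444 rad and value of joint start above 0.0045 m), for 0.05 s.
At the end, for the whole second after the job is handed in: Green tray flat in the well (centre within 21 mm, underside under 6 mm above the floor, turned under 0.2 rad), cover within 6 mm of shut, dial at rest within 0.15 rad of position 4, start button out again (under 1.5 mm), all at rest, the white tray and bystanders in place (horizontal distance between green_tray and well below 0.021 m and z of green_tray in the frame of warmer below 0.018 m and angle between the y axis of green_tray and the y axis of warmer, either way round below 0.2 rad and angle between green_tray's own z axis and vertical below 0.1 rad and value of joint cover below 0.006 m and value of joint dial between 1.9444 and 2.2444 rad and value of joint start below 0.0015 m and linear speed of green_tray below 0.02 m/s and velocity of joint dial between -0.1 and 0.1 rad/s); the robot touches nothing.
It fails at once if the green tray is tipped more than 0.45 rad (angle between green_tray's own z axis and vertical above 0.45 rad).
It fails at once if the green tray is dropped into the well (faster than 0.6 m/s over it) (horizontal distance between green_tray and well below 0.03 m and linear speed of green_tray above 0.6 m/s and z of green_tray in the frame of warmer below 0.1 m).
It fails at once if the white tray is moved more than 30 mm (distance of white_tray from where it was at the start of the episode above 0.03 m).
It fails at once if a bystander is moved more than 40 mm (distance of any of sauce, kinako, skewers, spatula, bowl, dish from where it was at the start of the episode above 0.04 m).
It also fails if it takes over 72 s, if anything falls off the work surface, if the arm or the gripper's body presses on something with over 40 N, if the wrist force passes 120 N, or if a joint passes its speed limit or range.

### The arm

A 6-joint arm with a two-finger parallel gripper is mounted at the origin on the work surface. World frame = base frame: x ahead of the robot, y to its left, z up, the work surface at z = 0. Lengths are in mm, angles in rad, forces in N, time in s.
With the tool pointing down it reaches from about 350 to 875 mm from the base axis. Payload 4.2 kg.
Tool frame: the origin (TCP) lies at the very end of the fingers, on their centre line; the grasp point (between the pads) lies 19 mm behind it; z points along the fingers, y is the line along which they close (so a half turn about z gives the same grasp; the last joint's range is limited). The gripper opens to 85 mm and grips with 20 to 120 N. Pads are 22 mm wide; open, the fingers measure 114 mm over their backs; the gripper's body (76 mm by 85 mm) begins 54 mm behind the grasp point. The pads swing forward as they close: fully open they stand 13 mm farther back than shut.
Start: joints at [-1.037, 0.385, 0.008, 0, -1.194, -0.259], TCP at [169.613, -601.524, 231.312] pointing down, gripper open.
Joint ranges: [-3.14, 3.14], [-1.21, 2.06], [-1.07, 1.41], [-3.16, 2.05], [-2.99, -0.16], [-3.1, 3.1]. Speed limits (rad/s): [2.79, 2.79, 3.14, 3.14, 3.14, 3.14].

### API

Orientations are given as a unit quaternion [x, y, z, w].
In Python, from bench import read_state, get_image, camera_model, job_done gives the robot as it stands.
- The arm moves only by the shell command python3 -m handwheel 'ROWS'. ROWS is JSON, a list of rows, each a list of 7 numbers: the shift along the tool's x, y, z in m, then the turn, a rotation vector about the tool's x, y, z in rad, then the gripper's target within -1 to 1 (fully open at 1, half-way at 0, shut at -1). In form: [[dx, dy, dz, wx, wy, wz, jaw], ...]. A call has 1 to 10 rows; each row is the pose to reach, as a shift and turn from the pose commanded when the call began, along the tool's axes at that moment; what a row does not reach only later rows make up. A row lasts 1/8 s, in which the tool goes at most 62.5 mm and 10.7 degrees, less where a joint would pass 70% of its speed; a pose out of reach is approached as far as the arm can. A call with a gripper value outside its range is refused whole. The fingers move at their own pace and stop on an object; the grip force is fixed at half the most. Time passes only in rows, so rows that repeat a pose let the fingers close. It gives the time, the measured TCP pose, the force, the opening and the grip force at its end, in the units of the state.
- read_state(): the state, without advancing time (a new reading comes with each control period).
- get_image(name): name is "side" or "top"; returns (picture, depth): 384x512x3 uint8, blue, green, red; 384x512 float32, mm along the optical axis (not along the pixel's ray), 0 where there is no reading.
- camera_model(name): a dict with "K" (3x3 intrinsics, pixels), "rvec" (rotation vector, rad) and "tvec" (3), from world to camera coordinates, as OpenCV has them. Camera axes: x right, y down, z forward; pixel columns grow to the right and rows downward; lengths in mm; the calibration is good to about 2 mm. A picture is of the moment at which its call begins. camera_model takes no time and is no camera call.
- job_done(): hands the job in; it is judged then, once.
The state is a dict: "clock": time; "joints": joint angles; "joint_vel": joint speeds; "joint_efforts": joint torques, N m; "position": TCP position; "ee_rot": TCP orientation; "contact_force": force on the tool from outside, world axes, zero at the start; "wrist_torque": the same for the moment, N m; "gripper_width": finger opening in mm; "grasp_force": force on a finger pad.
Only numpy, scipy, OpenCV 4.12 (cv2) and the standard library are available. Lean on these libraries where they do the work, as an engineer would, in place of code of your own. Each camera call takes 0.05 s, during which the arm holds its last target. There are 200 camera calls.

## Working session

There is one attempt and no reset: what is moved stays moved. The work goes in short steps, Python scripts to look and compute and a shell command to move; the robot and the scene stay as the last step left them, time stands still between calls to the robot, and variables do not carry over. Pictures are saved under pics/ and viewed, at most 10 in all, crops included, and the job is handed in when it is done.

```bash
mkdir -p pics; cat > h.py <<'E'
import numpy as np, cv2
from scipy.spatial.transform import Rotation as R
from bench import read_state, get_image, camera_model
def cam(n):
    m=camera_model(n); K=np.array(m["K"],float); Rm=cv2.Rodrigues(np.array(m["rvec"],float))[0]; t=np.array(m["tvec"],float).ravel()
    return K,Rm,t
def px(n,u,v,z=None,depth=None):
    K,Rm,t=cam(n); r=np.linalg.inv(K)@np.array([u,v,1.]); 
    if depth is not None: return Rm.T@(r*depth-t)
    c=-Rm.T@t; d=Rm.T@r; return c+d*(z-c[2])/d[2]
def cloud(n,depth):
    K,Rm,t=cam(n); v,u=np.indices(depth.shape); r=np.stack([u,v,np.ones_like(u)],-1)@np.linalg.inv(K).T
    return (r*depth[...,None]-t)@Rm
def rel(p,q=None):
    """target pose world (mm, quat) -> row shift m, rotvec, in tool axes of measured pose"""
    s=read_state(); r0=R.from_quat(s["ee_rot"]); d=r0.inv().apply(np.array(p)-np.array(s["position"]))/1000
    w=(r0.inv()*R.from_quat(q)).as_rotvec() if q is not None else np.zeros(3)
    return d.round(4), w.round(4)
E
python3 - <<'E'
from h import *
for n in("top","side"):
    i,d=get_image(n); cv2.imwrite(f"pics/{n}0.png",cv2.resize(i,(800,600),interpolation=cv2.INTER_CUBIC)); np.savez(f"{n}0.npz",i=i,d=d)
    K,Rm,t=cam(n); print(n,-Rm.T@t,Rm[2],K[0,0])
print(read_state())
E
```

```text
top [ 304.85956997   50.47888756 1861.63962072] [ 0.11073672  0.01637129 -0.99371493] 467.4739301501941
side [-52.29678075 765.35161477 715.29848888] [ 0.52510392 -0.65525053 -0.54305857] 361.0262897830183
{'clock': 0.1, 'joints': array([-1.03744531e+00,  3.85500578e-01,  6.74507152e-03, -4.39874180e-04,
       -1.19399295e+00, -2.58610494e-01]), 'joint_vel': array([ 0.00015711, -0.00129976,  0.0041707 ,  0.0026892 , -0.00213024,
        0.00017277]), 'joint_efforts': array([-9.36530546e-05, -3.93319809e+01,  1.88928419e+01,  4.19799060e+00,
       -2.58375374e-03,  6.44239137e-06]), 'position': array([ 169.44083155, -601.04645093,  230.3108004 ]), 'ee_rot': array([-1.36858197e-01,  9.90590147e-01,  9.79385303e-04, -1.87871143e-04]), 'contact_force': array([-0.65213377,  0.35505026,  0.66200269]), 'wrist_torque': array([-0.0214232 , -0.03319636,  0.04055663]), 'grasp_force': 0.0, 'gripper_width': 85.38871405934935}
```

View pics/top0.png

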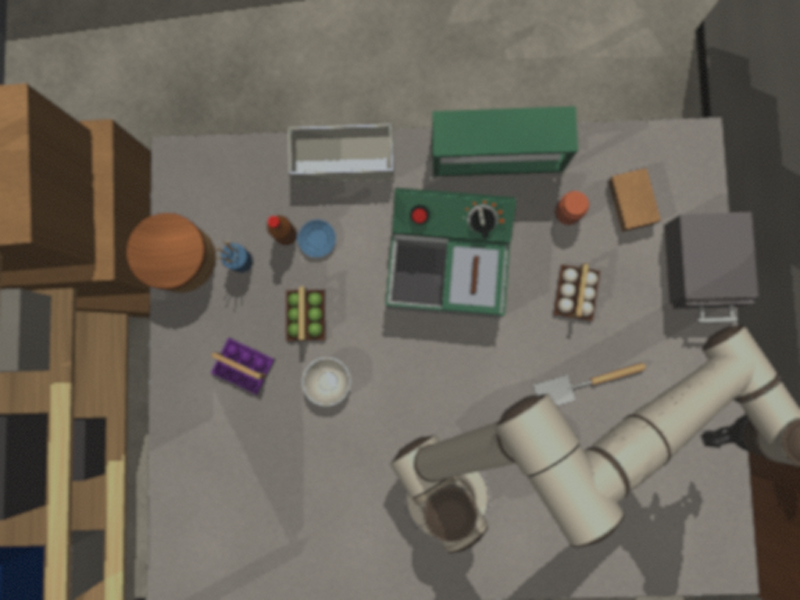

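View pics/side0.png

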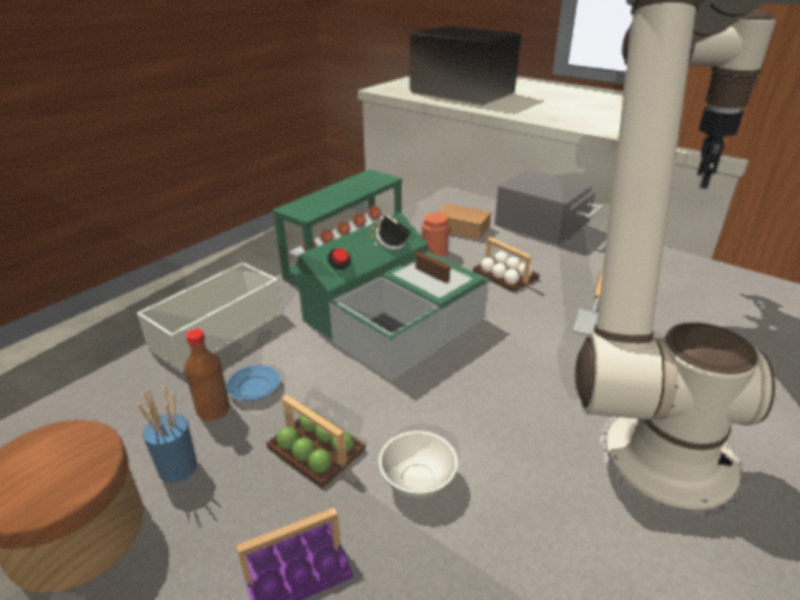

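Top view: the trays are at (305,315) green dumplings, (577,292) white, and (242,366) purple. The one at (305,315) fits because its dumplings are green and it stands left of the warmer. The warmer is at (450,250), its cover handle at (475,275), the dial at (482,218) and the start button at (420,215). I'll confirm in an enlarged crop.

```bash
python3 - <<'E'
from h import *
i=np.load("top0.npz")["i"]; c=i[114:234,174:334]; cv2.imwrite("pics/crop1.png",cv2.resize(c,(800,600),interpolation=cv2.INTER_CUBIC))
i=np.load("side0.npz")["i"]; c=i[105:300,160:420]; cv2.imwrite("pics/crop2.png",cv2.resize(c,(800,600),interpolation=cv2.INTER_CUBIC))
E
```

```text
(no output)
```

View pics/crop1.png

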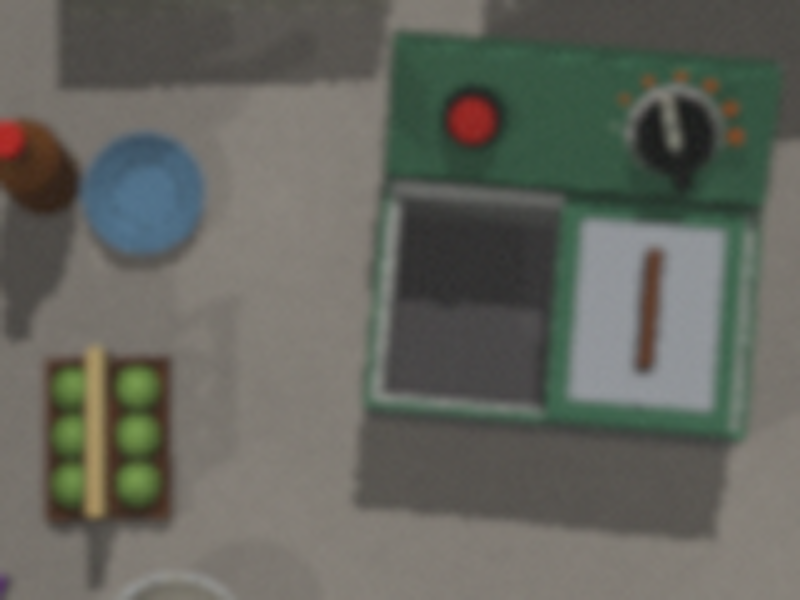

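The crop confirms it: the green dumplings are at (108,437) with the pale handle from (95,347) to (95,515). The dial's pointer line is at about (668,97)-(678,150), which looks like position 2; I'll check it in the side view.

View pics/crop2.png

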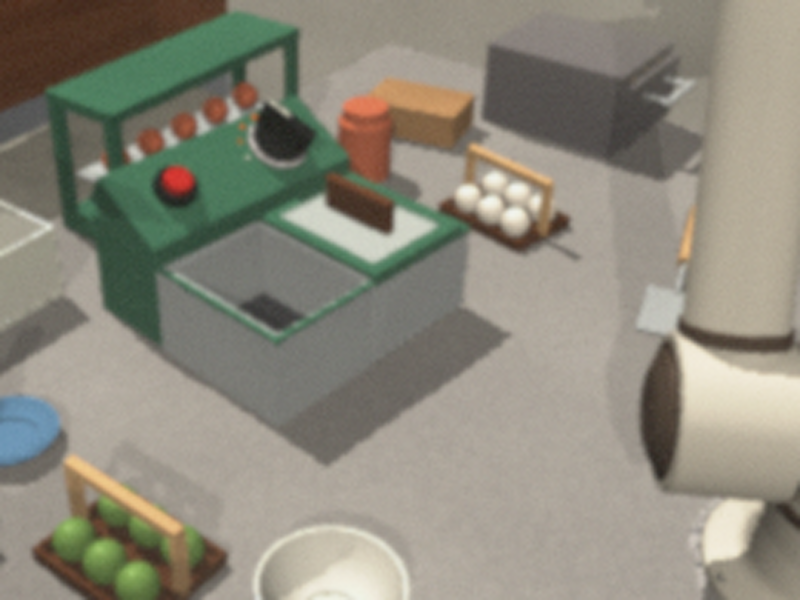

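```bash
python3 - <<'E'
from h import *
def c1(x,y,z): return px("top",174+x/5-.4,114+y/5-.4,z).round(1)
# handle ends (top z=80)
print("tray handle",c1(95,347,80),c1(95,515,80))
print("warmer rim corners BL,FL,FR,BR(rim/cover z)",c1(370,410,100),c1(740,438,110), c1(388,35,170))
print("handle cover",c1(653,252,148.5),c1(643,370,148.5))
print("start",c1(473,120,169))
z=np.load("top0.npz");C=cloud("top",z["d"]);i=z["i"].astype(int)
# green warmer frame pts, brown handle, tray handle, via height bands
sub=np.zeros(i.shape[:2],bool);sub[114:234,174:334]=1
g=sub&(i[...,1]>i[...,2]+20)&(i[...,1]>i[...,0]+10)
P=C[g]; 
b=sub&(C[...,2]>72)&(C[...,2]<92)&(C[...,1]>230)
print("tray bar pts",b.sum(),C[b].mean(0),cv2.fitLine(C[b][:,:2].astype(np.float32),2,0,.01,.01).ravel(), C[b].min(0),C[b].max(0))
b=sub&(C[...,2]>130)&(C[...,2]<155)&(C[...,0]<640)&(C[...,1]<0)
print("cover bar",b.sum(),C[b].mean(0) if b.any() else 0)
b=sub&(C[...,2]>90)&(C[...,2]<118)&(C[...,1]<200)
r=cv2.minAreaRect(C[b][:,:2].astype(np.float32)); print("rim",r,C[b].min(0),C[b].max(0))
for n in("side",):
    pass
w=sub&(C[...,2]>85)&(C[...,1]<180); r=cv2.minAreaRect(C[w][:,:2].astype(np.float32)); print("warmer",r, cv2.boxPoints(r))
E
```

```text
tray handle [529.3 342.4  80. ] [400.  343.9  80. ]
warmer rim corners BL,FL,FR,BR(rim/cover z) [472.4 130.8 100. ] [ 442.1 -146.6  110. ] [744.1 107.4 170. ]
handle cover [579.  -83.9 148.5] [491.4 -73.2 148.5]
start [678.2  46.4 169. ]
tray bar pts 117 [491.89223638 349.69139173  81.33622964] [9.9137890e-01 1.3102631e-01 4.9189224e+02 3.4969141e+02] [402.17313388 339.49015242  72.43218523] [682.05487883 405.51736192  91.44432292]
cover bar 176 [584.6613537  -98.06797049 141.6082832 ]
rim ((552.283203125, -17.352554321289062), (290.5140380859375, 190.648193359375), 83.00211334228516) [ 442.99014904 -168.13618721   90.06535457] [663.31695697 137.05409737 117.97746853]
warmer ((520.7616577148438, -13.474517822265625), (290.6294860839844, 443.8810119628906), 83.22286224365234) [[ 283.22366  -131.58319 ]
 [ 724.0031   -183.9646  ]
 [ 758.2997    104.634155]
 [ 317.5202    157.01556 ]]
```

```bash
cat >> h.py <<'E'
YAW=-0.1204; ORG=np.array([592.1,-23.8,0.])
def W(p,o=None,yaw=None):
    return R.from_euler("z",YAW if yaw is None else yaw).apply(np.array(p,float))+(ORG if o is None else o)
def proj(n,P):
    K,Rm,t=cam(n); q=(np.atleast_2d(P)@Rm.T+t)@K.T; return q[:,:2]/q[:,2:]
UP=np.array([.866,0,.5]);NO=np.array([-.5,0,.866]);FACE_D=np.array([69.5,-70,182])-37*NO
def dialpt(a,r,h): # warmer frame; a=0 -> +y, pi/2 -> upslope
    return FACE_D+h*NO+r*(np.cos(a)*np.array([0,1,0])+np.sin(a)*UP)
E
python3 - <<'E'
from h import *
from scipy.optimize import least_squares
obs=[]
for n in("top","side"):
    i=np.load(f"{n}0.npz")["i"].astype(int); b,g,r=i[...,0],i[...,1],i[...,2]
    m=(r>110)&(g<60)&(b<60)
    nn,l,st,ce=cv2.connectedComponentsWithStats(m.astype(np.uint8)); 
    print(n,[(st[k,4],ce[k].round(1)) for k in range(1,nn) if st[k,4]>8])
E
python3 - <<'E'
from h import *
out=[]
for n,(u0,v0) in (("top",(295,125)),("side",(228,130))):
    i=np.load(f"{n}0.npz")["i"]; w=40;s=10
    c=cv2.resize(i[v0:v0+w,u0:u0+w],(w*s,w*s),interpolation=cv2.INTER_CUBIC)
    for k,col in((0,(255,255,255)),(1,(255,255,0)),(2,(255,0,255)),(3,(0,255,255))):
        q=(proj(n,W([dialpt(k*np.pi/6,33,48),dialpt(k*np.pi/6,42,0)]))-[u0,v0]+.5)*s
        cv2.circle(c,tuple(q[0].astype(int)),6,col,2); cv2.drawMarker(c,tuple(q[1].astype(int)),col,0,10,2)
    out.append(c)
cv2.imwrite("pics/dial.png",np.hstack(out))
E
```

```text
top [(np.int32(53), array([267.8, 137.6])), (np.int32(38), array([174.9, 141.8]))]
side [(np.int32(61), array([217.1, 163.5])), (np.int32(39), array([125.1, 217.7]))]
```

View pics/dial.png

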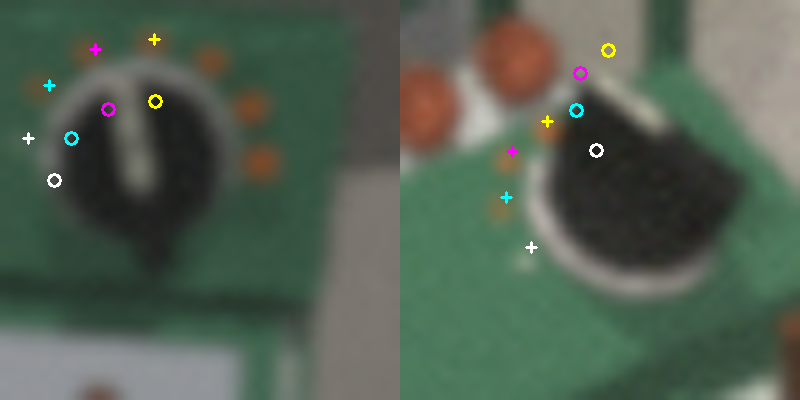

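```bash
python3 - <<'E'
from h import *
from scipy.optimize import least_squares
dz=lambda u0,v0,x,y:((x+.5)/10-.5+u0,(y+.5)/10-.5+v0)
T=lambda x,y:dz(295,125,x,y); S=lambda x,y:dz(228,130,x-400,y)
c1=lambda x,y:((x+.5)/5-.5+174,(y+.5)/5-.5+114)
c2=lambda x,y:((x+.5)*.325-.5+160,(y+.5)*.325-.5+105)
dots=[("top",k,T(*p)) for k,p in{1:(38,88),2:(88,48),3:(154,38),4:(212,62),5:(252,107),6:(263,162)}.items()]+[("side",k,S(*p)) for k,p in{0:(526,262),1:(498,210),2:(506,160),3:(547,132)}.items()]
st=np.array([88,80,150])+22*NO
def f(v,full=False):
    ox,oy,yaw,q,r,a=v; L=[]
    def add(n,p,uv,w=1): L.append(w*(proj(n,W(p,np.array([ox,oy,0]),yaw))[0]-uv))
    for n,k,uv in dots: add(n,dialpt(k*np.pi/6,r,0),uv)
    add("top",st,(267.8,137.6),2); add("side",st,(217.1,163.5),2)
    add("top",[0,70-q,148.5],c1(653,250)); add("top",[-90,70-q,148.5],c1(643,372))
    add("side",[0,70-q,148.5],c2(328,178)); add("side",[-90,70-q,148.5],c2(393,207))
    add("top",dialpt(a,33,48),T(119,80),.7); add("side",dialpt(a,33,48),S(587,82),.7)
    return L if full else np.concatenate(L)
o=least_squares(f,[592,-24,-.12,130,42,1],loss="soft_l1"); print(o.x.round(3),"dial pos",o.x[5]/np.pi*6); print(np.array(f(o.x,1)).round(1).tolist())
E
```

```text
[ 5.90177e+02 -1.95360e+01 -1.41000e-01  1.34992e+02  4.56040e+01
  1.20800e+00] dial pos 2.307495214005222
[[-0.2, -0.1], [-0.2, 0.1], [-0.4, 0.1], [-0.2, 0.0], [-0.3, 0.3], [-0.6, 0.9], [-0.2, -0.7], [0.0, -0.9], [0.1, -1.0], [-0.1, -1.4], [-0.5, 0.3], [0.6, -4.3], [-0.0, -0.2], [-0.5, -0.5], [0.4, -2.2], [-0.6, -1.9], [-0.3, 2.3], [0.2, -0.9]]
```

```bash
sed -i 's/^YAW=.*/YAW=-0.133; ORG=np.array([590.5,-20.5,0.])/' h.py; cat >> h.py <<'E'
def down(yaw): # tool down, tool y along world angle 90deg+yaw
    return (R.from_euler("z",yaw)*R.from_quat([0,1,0,0])).as_quat()
E
python3 - <<'E'
from h import *
print(rel([540,-120,330],down(-.012)), rel([464.7,343.1,220],down(-.012)))
print(W([-45,70,12]), W([-45,-63,133.5]))
z=np.load("top0.npz");C=cloud("top",z["d"])
sub=np.zeros(C.shape[:2],bool);sub[114:234,174:334]=1
b=sub&(C[...,2]>66)&(C[...,2]<95)&(C[...,1]>320)&(C[...,1]<370)&(C[...,0]<540)&(C[...,0]>390)
P=C[b];print("tray bar",b.sum(),P.mean(0),P.min(0),P.max(0),cv2.fitLine(P[:,:2].astype(np.float32),2,0,.01,.01).ravel())
E
```

```text
(array([-0.4871,  0.3628, -0.099 ]), array([ 0.002 , -0.0004,  0.2866])) (array([-0.5402,  0.8287,  0.0119]), array([ 0.002 , -0.0004,  0.2866]))
[555.17999299  54.84916791  12.        ] [537.54309701 -76.97624656 133.5       ]
tray bar 105 [465.03174641 345.09026983  80.79159779] [402.17313388 339.21535194  66.62250731] [529.96953693 350.73720526  92.22754882] [ 9.9997169e-01 -7.5259130e-03  4.6503174e+02  3.4509027e+02]
```

```bash
python3 -m handwheel '[[0,0,-0.06,0,0,0.1,0],[-0.487,0.363,-0.099,0.002,0,0.287,0],[-0.487,0.363,-0.099,0.002,0,0.287,0],[-0.487,0.363,-0.099,0.002,0,0.287,0],[-0.487,0.363,-0.099,0.002,0,0.287,0],[-0.487,0.363,-0.099,0.002,0,0.287,0],[-0.487,0.363,-0.099,0.002,0,0.287,0],[-0.487,0.363,-0.099,0.002,0,0.287,0],[-0.487,0.363,-0.099,0.002,0,0.287,0],[-0.487,0.363,-0.099,0.002,0,0.287,0]]'; python3 -c "
from h import *
print(rel([464.8,344,200],down(-.01)))"
```

```text
clock: 1.35
position: [510.7, -156.8, 327.1]
ee_rot: [0.006, 1.0, -0.001, -0.0]
contact_force: [0.3, -0.9, -0.1]
gripper_width: 42.7
grasp_force: 0.0
(array([0.0519, 0.5005, 0.1262]), array([-0.0018, -0.    , -0.002 ]))
```

```bash
python3 -m handwheel '[[0.045,0.5,0.03,0,0,0,0],[0.045,0.5,0.03,0,0,0,0],[0.045,0.5,0.03,0,0,0,0],[0.045,0.5,0.03,0,0,0,0],[0.045,0.5,0.03,0,0,0,0],[0.045,0.5,0.03,0,0,0,0],[0.045,0.5,0.12,0,0,0,0],[0.045,0.5,0.12,0,0,0,0],[0.045,0.5,0.12,0,0,0,0],[0.045,0.5,0.12,0,0,0,0]]'; python3 -c "
from h import *
print(rel([464.8,344,56],down(-.01)))"
```

```text
clock: 2.6
position: [469.8, 342.2, 203.0]
ee_rot: [0.005, 1.0, -0.003, -0.002]
contact_force: [0.9, -0.4, 0.6]
gripper_width: 43.1
grasp_force: 0.0
(array([0.0044, 0.0027, 0.147 ]), array([-0.0064, -0.0038,  0.0001]))
```

```bash
python3 -m handwheel '[[0.004,0.002,0.05,-0.006,-0.004,0,0],[0.004,0.002,0.09,-0.006,-0.004,0,0],[0.004,0.002,0.12,-0.006,-0.004,0,0],[0.004,0.002,0.12,-0.006,-0.004,0,0],[0.004,0.002,0.12,-0.006,-0.004,0,0]]'; python3 - <<'E'
from h import *
print(rel([464.8,344,56],down(-.01)))
i,d=get_image("side"); c=i[250:322,150:246]; cv2.imwrite("pics/g1.png",cv2.resize(i[225:321,140:268],(800,600),interpolation=cv2.INTER_CUBIC))
E
```

```text
clock: 3.22
position: [468.3, 343.7, 88.0]
ee_rot: [0.006, 1.0, 0.003, 0.003]
contact_force: [-0.4, 0.4, -0.2]
gripper_width: 42.7
grasp_force: 0.0
(array([0.0037, 0.0001, 0.032 ]), array([ 0.0059,  0.0065, -0.0022]))
```

View pics/g1.png

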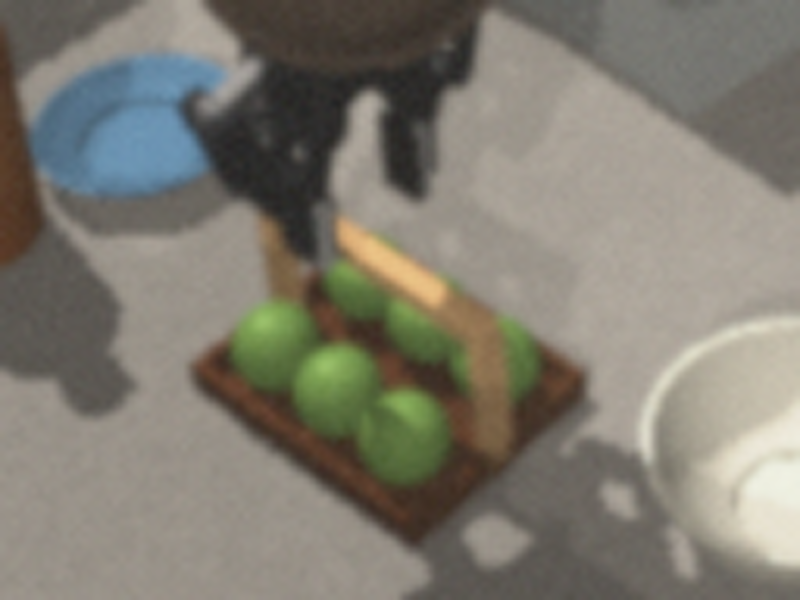

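The fingers at (315,255) and (410,190) straddle the pale bar from (335,225) to (450,300), so I'll lower and close.

```bash
python3 -m handwheel '[[0.003,0,0.02,0.004,0.004,0,0],[0.003,0,0.033,0.004,0.004,0,0],[0.003,0,0.033,0.004,0.004,0,0],[0.003,0,0.033,0.004,0.004,0,-1],[0.003,0,0.033,0.004,0.004,0,-1],[0.003,0,0.033,0.004,0.004,0,-1],[0.003,0,0.033,0.004,0.004,0,-1],[0.003,0,0.033,0.004,0.004,0,-1]]'; python3 -c "
from h import *
s=read_state();w=W([-45,70,12]);print(w,rel([w[0],w[1],260],down(YAW)), rel([464.8,344,56],down(-.01)))"
```

```text
clock: 4.28
position: [464.9, 344.3, 53.8]
ee_rot: [0.006, 1.0, 0.001, 0.001]
contact_force: [-0.2, 2.1, 3.0]
gripper_width: 10.9
grasp_force: 59.6
[555.17999299  54.84916791  12.        ] (array([-0.094 , -0.288 , -0.2064]), array([0.0017, 0.0016, 0.1213])) (array([ 0.0001, -0.0003, -0.0022]), array([ 0.0016,  0.0017, -0.0017]))
```

```bash
python3 -m handwheel '[[0,0,-0.02,0,0,0,-1],[0,0,-0.06,0,0,0,-1],[0,0,-0.11,0,0,0,-1],[0,0,-0.16,0,0,0,-1],[-0.02,-0.04,-0.18,0,0,0.03,-1],[-0.04,-0.09,-0.19,0,0,0.06,-1],[-0.05,-0.14,-0.19,0,0,0.08,-1],[-0.065,-0.19,-0.19,0,0,0.1,-1],[-0.08,-0.24,-0.19,0,0,0.12,-1],[-0.092,-0.28,-0.19,0,0,0.12,-1]]'
python3 -m handwheel '[[-0.001,-0.008,0,0,0,0,-1],[-0.001,-0.008,0,0,0,0,-1],[-0.001,-0.008,0,0,0,0,-1],[-0.001,-0.008,0,0,0,0,-1]]'; python3 - <<'E'
from h import *
w=W([-45,70,12]);print(rel([w[0],w[1],155],down(YAW)))
i,d=get_image("top"); np.savez("top1.npz",i=i,d=d); a=i[114:234,194:354]; cv2.imwrite("pics/t1.png",cv2.resize(a,(800,600),interpolation=cv2.INTER_CUBIC))
i,d=get_image("side"); np.savez("side1.npz",i=i,d=d);cv2.imwrite("pics/s1.png",cv2.resize(i[110:260,180:380],(800,600),interpolation=cv2.INTER_CUBIC))
E
```

```text
clock: 5.52
position: [551.6, 60.0, 241.5]
ee_rot: [0.067, 0.998, -0.0, -0.002]
contact_force: [0.3, 0.5, -3.1]
gripper_width: 10.8
grasp_force: 58.8
clock: 6.02
position: [552.6, 55.4, 243.1]
ee_rot: [0.065, 0.998, 0.0, -0.0]
contact_force: [-0.6, 0.5, -2.7]
gripper_width: 11.1
grasp_force: 58.9
(array([-0.0027, -0.0002,  0.0881]), array([ 0.0001, -0.0001,  0.0024]))
```

View pics/s1.png

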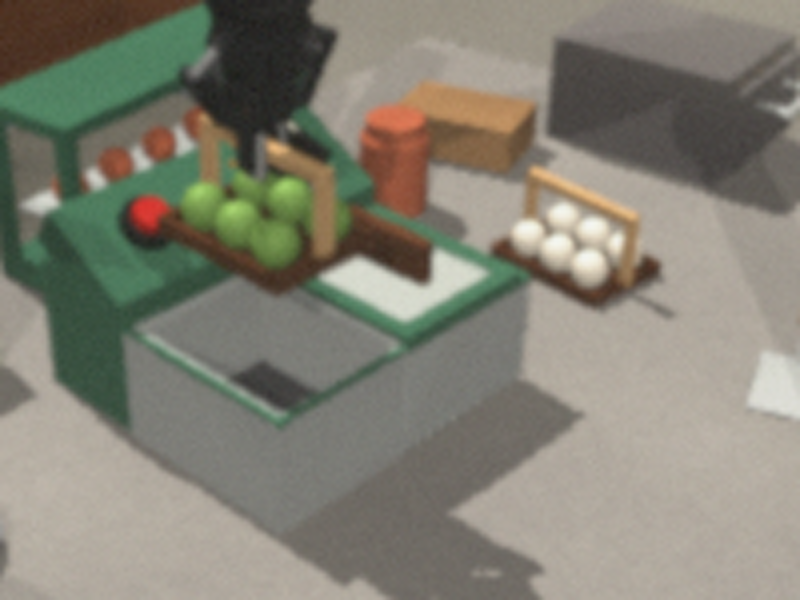

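The tray is held level above the well. I'll check my warmer pose against the visible rim corners: near-left outer (282,425), cover/rim right (400,347), back-left (132,335).

```bash
python3 - <<'E'
from h import *
for dy in(62.5,75,-5):
  for x in(-122.5,32.5): print(x,70+dy if dy>0 else 7.5, ((proj("side",W([x,70+dy if dy>0 else 7.5,100]))[0]-[180,110])*4+1.5).round())
for x,y in((-130,145),(-141.5,145),(42,145)):print(x,y,((proj("side",W([x,y,100]))[0]-[180,110])*4+1.5).round())
i=np.load("top0.npz")
for x,y in((-122.5,132.5),(32.5,132.5),(-122.5,7.5),(32.5,7.5)):print("top crop1",x,y,((proj("top",W([x,y,100]))[0]-[174,114])*5+2).round())
E
```

```text
-122.5 132.5 [275. 411.]
32.5 132.5 [140. 327.]
-122.5 145 [262. 418.]
32.5 145 [128. 333.]
-122.5 7.5 [395. 343.]
32.5 7.5 [258. 269.]
-130 145 [269. 423.]
-141.5 145 [280. 430.]
42 145 [120. 328.]
top crop1 -122.5 132.5 [374. 391.]
top crop1 32.5 132.5 [396. 191.]
top crop1 -122.5 7.5 [539. 408.]
top crop1 32.5 7.5 [559. 207.]
```

View pics/t1.png

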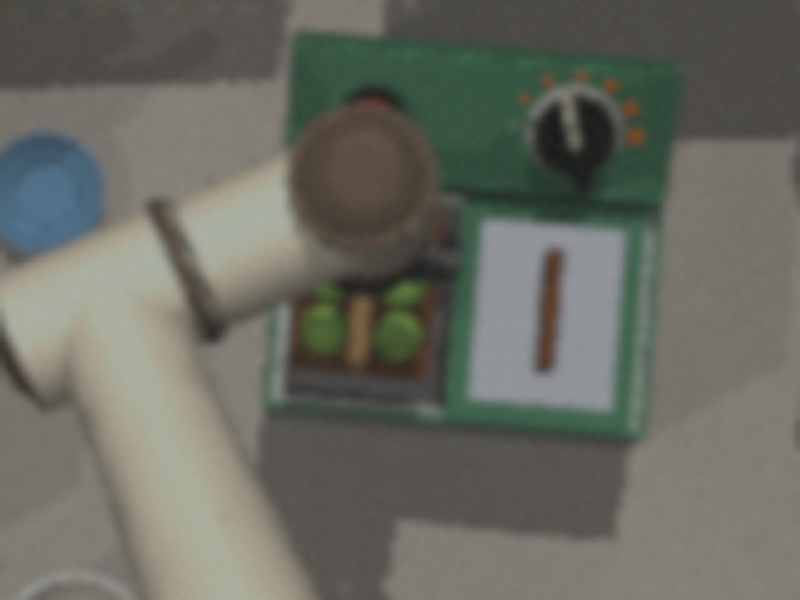

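```bash
python3 -m handwheel '[[-0.001,-0.002,0.03,0,0,0,-1],[-0.001,-0.002,0.07,0,0,0,-1],[-0.001,-0.002,0.1,0,0,0,-1],[-0.001,-0.002,0.12,0,0,0,-1],[-0.001,-0.002,0.135,0,0,0,-1],[-0.001,-0.002,0.15,0,0,0,-1],[-0.001,-0.002,0.16,0,0,0,-1],[-0.001,-0.002,0.165,0,0,0,-1],[-0.001,-0.002,0.165,0,0,0,-1]]'
```

```text
clock: 7.25
position: [553.7, 52.2, 78.2]
ee_rot: [0.066, 0.998, -0.0, 0.0]
contact_force: [0.9, 0.0, -3.1]
gripper_width: 11.1
grasp_force: 58.8
```

```bash
python3 -m handwheel '[[0,0,0.006,0,0,0,-1],[0,0,0.01,0,0,0,-1],[0,0,0.0125,0,0,0,-1],[0,0,0.0125,0,0,0,-1],[0,0,0.0125,0,0,0,-1]]'
```

```text
clock: 7.88
position: [553.6, 52.2, 65.9]
ee_rot: [0.066, 0.998, 0.0, 0.0]
contact_force: [-0.3, 0.5, -0.1]
gripper_width: 10.4
grasp_force: 59.2
```

```bash
python3 -m handwheel '[[0,0,0,0,0,0,-0.3],[0,0,0,0,0,0,-0.3],[0,0,0,0,0,0,-0.3],[0,0,-0.02,0,0,0,-0.3],[0,0,-0.05,0,0,0,-0.3],[0,0,-0.1,0,0,0,-0.3],[0,0,-0.15,0,0,0,0],[0,0,-0.18,0,0,0,0],[0,0,-0.18,0,0,0,0]]'; python3 - <<'E'
from h import *
z=np.load("top0.npz");C=cloud("top",z["d"]);i=z["i"].astype(int)
h=W([-45,-63,133.5]); p=W([-45,-65,0]); print(h)
print(rel([p[0],p[1],200],down(YAW)))
q=W([-45,75,0]);print(q-p)
E
```

```text
clock: 9.0
position: [555.0, 52.5, 248.9]
ee_rot: [0.066, 0.998, 0.001, 0.003]
contact_force: [0.7, -0.4, -0.3]
gripper_width: 42.3
grasp_force: 0.0
[537.54309701 -76.97624656 133.5       ]
(array([ 0.0005, -0.1328,  0.0485]), array([0.003 , 0.0066, 0.0011]))
[ 18.56515367 138.76359418   0.        ]
```

```bash
python3 -m handwheel '[[0,-0.05,0,0,0,0,0],[0,-0.1,0,0,0,0,0],[0,-0.132,0,0,0,0,0],[0,-0.133,0.03,0.003,0.006,0,0],[0,-0.133,0.07,0.003,0.006,0,0],[0,-0.133,0.07,0.003,0.006,0,0]]'; python3 - <<'E'
from h import *
print(rel([537,-78,118],down(YAW)))
i,d=get_image("side"); cv2.imwrite("pics/s2.png",cv2.resize(i[110:230,200:360],(800,600),interpolation=cv2.INTER_CUBIC))
E
```

```text
clock: 9.75
position: [533.2, -80.0, 171.9]
ee_rot: [0.066, 0.998, -0.002, -0.008]
contact_force: [0.2, 0.0, 0.2]
gripper_width: 42.7
grasp_force: 0.0
(array([-0.0043,  0.0027,  0.0539]), array([-0.0047, -0.0148, -0.0001]))
```

View pics/s2.png

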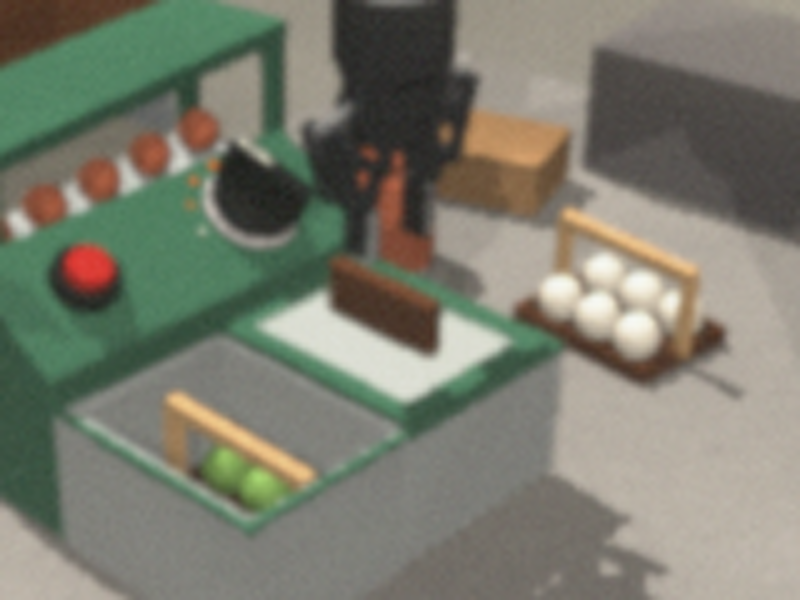

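The tray sits in the well, and the fingers at (360,245) and (420,235) are above either side of the cover handle, whose top runs (335,262)-(438,305). I'll lower now.

```bash
python3 -m handwheel '[[-0.003,0.001,0.015,0,-0.007,0,0],[-0.003,0.001,0.03,0,-0.007,0,0],[-0.003,0.001,0.042,0,-0.007,0,0],[-0.003,0.001,0.05,0,-0.007,0,0],[-0.003,0.001,0.05,0,-0.007,0,0]]'; python3 - <<'E'
from h import *
print(rel([537,-78,118],down(YAW)), R.from_quat(read_state()["ee_rot"]).inv().apply(W([0,135,0])-W([0,0,0])))
E
```

```text
clock: 10.42
position: [538.6, -79.2, 125.1]
ee_rot: [0.066, 0.998, -0.002, -0.0]
contact_force: [0.8, 0.1, 0.0]
gripper_width: 42.6
grasp_force: 0.0
(array([0.0017, 0.001 , 0.0071]), array([-0.0034,  0.    ,  0.0009])) [-1.18547721e-01  1.34999187e+02 -4.53243180e-01]
```

```bash
python3 -m handwheel '[[0,0.01,0.003,0,0,0,0],[0,0.02,0.003,0,0,0,0],[0,0.038,0.003,0,0,0,0],[0,0.056,0.003,0,0,0,0],[0,0.074,0.003,0,0,0,0],[0,0.092,0.003,0,0,0,0],[0,0.108,0.003,0,0,0,0],[0,0.12,0.003,0,0,0,0],[0,0.128,0.003,0,0,0,0],[0,0.132,0.003,0,0,0,0]]'
python3 -m handwheel '[[0,0.005,0,0,0,0,0],[0,0.008,0,0,0,0,0],[0,0.01,0,0,0,0,0],[0,0.01,0,0,0,0,0]]'
```

```text
clock: 11.68
position: [556.5, 52.2, 122.2]
ee_rot: [0.066, 0.998, -0.001, 0.001]
contact_force: [-1.0, -1.9, 0.1]
gripper_width: 42.8
grasp_force: 0.8
clock: 12.18
position: [557.8, 61.8, 122.3]
ee_rot: [0.066, 0.998, -0.001, 0.001]
contact_force: [-0.5, -0.2, -0.3]
gripper_width: 42.9
grasp_force: 0.3
```

```bash
python3 -m handwheel '[[0,0.003,0,0,0,0,0],[0,0.005,0,0,0,0,0],[0,0.005,0,0,0,0,0]]'
python3 -m handwheel '[[0,0.002,0,0,0,0,0],[0,0.004,0,0,0,0,0],[0,0.004,0,0,0,0,0]]'
```

```text
clock: 12.55
position: [558.3, 66.0, 122.3]
ee_rot: [0.066, 0.998, -0.002, 0.0]
contact_force: [0.2, -4.4, 0.2]
gripper_width: 42.6
grasp_force: 2.1
clock: 12.92
position: [558.2, 66.2, 122.1]
ee_rot: [0.066, 0.998, -0.005, -0.001]
contact_force: [2.6, -16.6, -0.1]
gripper_width: 42.9
grasp_force: 8.4
```

```bash
sed -i 's/^YAW=.*/YAW=-0.133; ORG=np.array([589.5,-23.0,0.])/' h.py
cat >> h.py <<'E'
def panel(phi): # tool along panel -normal, tool y at angle phi (0=+Y, 90=upslope)
    f=R.from_euler("z",YAW).as_matrix(); Y=np.array([0,1.,0]); y=np.cos(phi)*Y+np.sin(phi)*UP; z=-NO/np.linalg.norm(NO); x=np.cross(y,z)
    return R.from_matrix(f@np.stack([x,y,z],1)).as_quat()
E
python3 -m handwheel '[[0,-0.01,0,0,0,0,0],[0,-0.018,0,0,0,0,0],[0,-0.018,0,0,0,0,0],[0,-0.018,-0.03,0,0,0,0],[0,-0.018,-0.08,0,0,0,0],[0,-0.018,-0.13,0,0,0,0],[0,-0.018,-0.16,0,0,0,0],[0,-0.018,-0.16,0,0,0,0]]'; python3 - <<'E'
from h import *
o2=np.array([590.18,-19.54,0])
print(W(dialpt(0,0,37)),W(dialpt(0,0,37),o2,-.141))
for h in(80,21): print(rel(W(dialpt(0,0,h)),panel(-np.pi/6)))
print(rel(W(dialpt(0,0,80)),panel(0)))
E
```

```text
clock: 13.92
position: [557.6, 54.2, 285.6]
ee_rot: [0.066, 0.998, 0.0, 0.004]
contact_force: [0.1, 0.5, -0.8]
gripper_width: 42.9
grasp_force: 0.0
[ 649.10363599 -101.5980698   182.        ] [649.15295083 -98.61237868 182.        ]
(array([-0.089 , -0.1425,  0.067 ]), array([ 0.1359, -0.5035, -0.5103]))
(array([-0.1181, -0.1426,  0.1183]), array([ 0.1359, -0.5035, -0.5103]))
(array([-0.089 , -0.1425,  0.067 ]), array([ 0.001 , -0.5157,  0.0016]))
```

```bash
python3 -m handwheel '[[-0.02,-0.04,0,0.03,-0.12,-0.12,0.1],[-0.04,-0.08,0,0.06,-0.25,-0.25,0.1],[-0.06,-0.11,0.02,0.1,-0.36,-0.36,0.1],[-0.089,-0.1425,0.045,0.136,-0.504,-0.51,0.1],[-0.089,-0.1425,0.067,0.136,-0.504,-0.51,0.1],[-0.089,-0.1425,0.067,0.136,-0.504,-0.51,0.1],[-0.089,-0.1425,0.067,0.136,-0.504,-0.51,0.1],[-0.089,-0.1425,0.067,0.136,-0.504,-0.51,0.1]]'; python3 - <<'E'
from h import *
print(read_state()["joints"].round(2))
for h in(80,50,21): print(rel(W(dialpt(0,0,h)),panel(-np.pi/6)))
i,d=get_image("side"); a=i[100:220,200:320]; i2,d=get_image("top"); b=i2[90:210,250:370]
cv2.imwrite("pics/d2.png",cv2.resize(np.hstack([a,b]),(800,400),interpolation=cv2.INTER_CUBIC))
E
```

```text
clock: 14.92
position: [627.0, -99.2, 217.5]
ee_rot: [-0.188, 0.948, -0.084, 0.243]
contact_force: [0.2, -0.1, 0.1]
gripper_width: 47.0
grasp_force: 0.0
[ 0.14  0.2  -0.55  0.41 -0.35 -1.68]
(array([-0.0016, -0.0003, -0.0011]), array([-0.0003, -0.004 ,  0.001 ]))
(array([-0.0017, -0.0003,  0.0289]), array([-0.0003, -0.004 ,  0.001 ]))
(array([-0.0018, -0.0003,  0.0579]), array([-0.0003, -0.004 ,  0.001 ]))
```

View pics/d2.png

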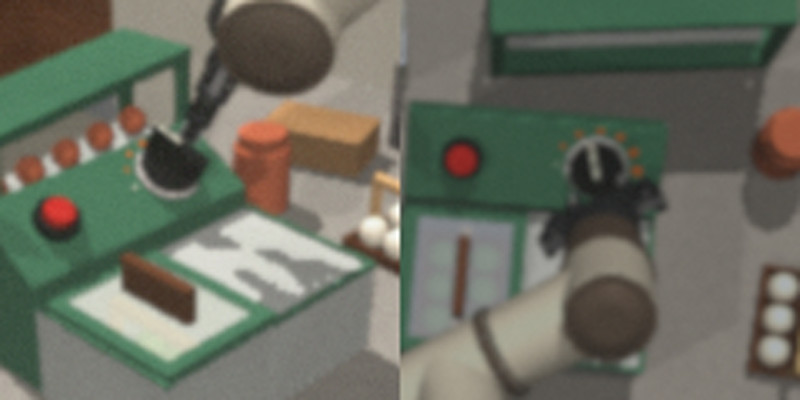

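The cover is shut over the tray and the tool is lined up over the dial; the white line runs (590,145)-(600,178) in the top half. I'll descend along the normal.

```bash
python3 -m handwheel '[[-0.001,0,0.015,0,0,0,0.1],[-0.001,0,0.03,0,0,0,0.1],[-0.001,0,0.042,0,0,0,0.1],[-0.001,0,0.052,0,0,0,0.1],[-0.001,0,0.056,0,0,0,0.1],[-0.001,0,0.056,0,0,0,0.1]]'
```

```text
clock: 15.78
position: [653.9, -103.7, 166.7]
ee_rot: [-0.187, 0.949, -0.084, 0.241]
contact_force: [-0.7, 0.1, 0.4]
gripper_width: 47.1
grasp_force: 0.0
```

```bash
python3 -m handwheel '[[0,0,0,0,0,0,-1],[0,0,0,0,0,0,-1],[0,0,0,0,0,0,-1],[0,0,0,0,0,0,-1],[0,0,0,0,0,0,-1]]'
```

```text
clock: 16.4
position: [653.3, -102.7, 167.5]
ee_rot: [-0.188, 0.948, -0.084, 0.242]
contact_force: [-4.3, 2.9, 1.2]
gripper_width: 13.0
grasp_force: 58.5
```

```bash
python3 -m handwheel '[[0,0.001,0,0,0,0.1,-1],[0,0.001,0,0,0,0.22,-1],[0,0.001,0,0,0,0.36,-1],[0,0.001,0,0,0,0.5,-1],[0,0.001,0,0,0,0.64,-1],[0,0.001,0,0,0,0.78,-1],[0,0.001,0,0,0,0.92,-1],[0,0.001,0,0,0,1.047,-1],[0,0.001,0,0,0,1.047,-1],[0,0.001,0,0,0,1.047,-1]]'; python3 -c "
from h import *
print(rel(W(dialpt(0,0,21)),panel(np.pi/6)))"
```

```text
clock: 17.65
position: [653.7, -98.8, 167.5]
ee_rot: [0.309, 0.916, 0.05, 0.252]
contact_force: [-6.7, 13.5, 2.0]
gripper_width: 12.6
grasp_force: 59.1
(array([-0.0048, -0.0012,  0.0013]), array([-0.0001, -0.0044,  0.0055]))
```

```bash
python3 -m handwheel '[[0,0.002,0,0,0,0,0.1],[0,0.002,0,0,0,0,0.1],[0,0.002,0,0,0,0,0.1],[0,0.002,0,0,0,0,0.1],[0,0.002,-0.03,0,0,0,0.1],[0,0.002,-0.07,0,0,0,0.1],[0,0.002,-0.12,0,0,0,0.1],[0,0.002,-0.12,0,0,0,0]]'; python3 - <<'E'
from h import *
i,d=get_image("side"); np.savez("side2.npz",i=i,d=d);a=i[100:200,210:310]; i2,d=get_image("top"); b=i2[100:200,250:350];np.savez("top2.npz",i=i2)
cv2.imwrite("pics/d3.png",cv2.resize(np.hstack([a,b]),(800,400),interpolation=cv2.INTER_CUBIC))
s=np.array([88,80,150])
print(W(s+22*NO))
for h in(70,28): print(rel(W(s+h*NO)+[0,0,0],panel(np.pi/6)), rel(W(s+h*NO),panel(0)))
E
```

```text
clock: 18.65
position: [597.0, -92.3, 277.5]
ee_rot: [0.311, 0.914, 0.05, 0.255]
contact_force: [0.1, 0.4, 0.1]
gripper_width: 43.1
grasp_force: 0.0
[676.42863604  46.08264787 169.052     ]
(array([0.0726, 0.1297, 0.0719]), array([-0.0053, -0.0028,  0.0001])) (array([0.0726, 0.1297, 0.0719]), array([-0.0044, -0.0042, -0.5235]))
(array([0.0725, 0.1299, 0.1139]), array([-0.0053, -0.0028,  0.0001])) (array([0.0725, 0.1299, 0.1139]), array([-0.0044, -0.0042, -0.5235]))
```

View pics/d3.png

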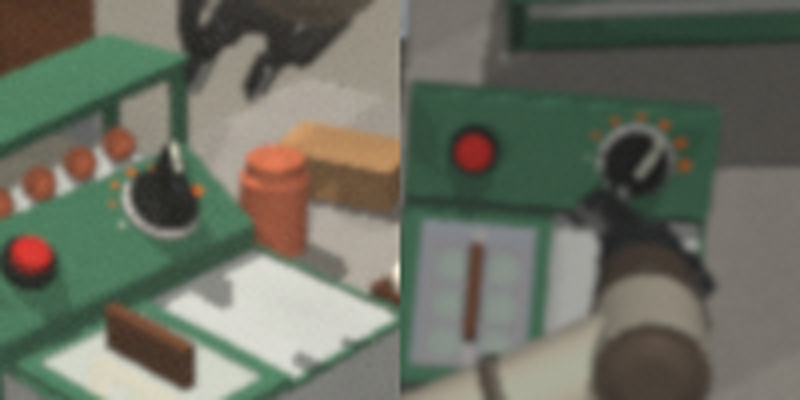

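The white line points at the fourth orange dot, (640,175)→(658,138) extended to (667,122), so the dial is on 4. I had not kept count and have viewed 11 pictures, one over the limit, so I will view no more. Next is the start button.

```bash
python3 -m handwheel '[[0.025,0.045,0,0,0,0,-1],[0.05,0.09,0.02,0,0,0,-1],[0.0725,0.13,0.045,0,0,0,-1],[0.0725,0.13,0.072,0,0,0,-1],[0.0725,0.13,0.072,-0.004,0,0,-1],[0.0725,0.13,0.09,-0.004,0,0,-1],[0.0725,0.13,0.108,-0.004,0,0,-1],[0.0725,0.13,0.108,-0.004,0,0,-1]]'; python3 - <<'E'
from h import *
s=np.array([88,80,150]);print(rel(W(s+22*NO)),read_state()["gripper_width"])
E
```

```text
clock: 19.75
position: [676.7, 39.0, 188.2]
ee_rot: [0.308, 0.92, 0.053, 0.236]
contact_force: [0.5, -0.0, -0.3]
gripper_width: 0.3
grasp_force: 0.0
(array([0.012 , 0.0009, 0.0164]), array([0., 0., 0.])) 0.29748269030140234
```

```bash
python3 -m handwheel '[[0,0,0,0,0,0,-1],[0,0,0,0,0,0,-1]]'; python3 - <<'E'
from h import *
s=np.array([88,80,150]);print(rel(W(s+22*NO),panel(np.pi/6)),rel(W(s+32*NO),panel(np.pi/6)),read_state()["joints"].round(2))
E
```

```text
clock: 20.0
position: [676.8, 40.1, 190.7]
ee_rot: [0.307, 0.92, 0.055, 0.238]
contact_force: [0.3, 0.3, -0.9]
gripper_width: 0.0
grasp_force: 0.0
(array([ 0.0125, -0.0007,  0.0186]), array([-0.0003, -0.036 ,  0.0076])) (array([ 0.0129, -0.0007,  0.0086]), array([-0.0003, -0.036 ,  0.0076])) [ 0.34  0.3  -0.52  0.61 -0.36 -3.1 ]
```

Joint 6 is at its limit, so I'll turn back about the tool axis and re-aim.

```bash
python3 -m handwheel '[[0.005,0,0,0,-0.02,-0.15,-1],[0.012,0,0.005,0,-0.035,-0.3,-1],[0.012,0,0.007,0,-0.035,-0.45,-1],[0.012,0,0.007,0,-0.035,-0.52,-1],[0.012,0,0.007,0,-0.035,-0.52,-1],[0.012,0,0.007,0,-0.035,-0.52,-1]]'; python3 - <<'E'
from h import *
s=np.array([88,80,150]);print(rel(W(s+22*NO),panel(0)),read_state()["joints"].round(2))
E
```

```text
clock: 20.75
position: [671.7, 47.0, 179.5]
ee_rot: [0.061, 0.964, -0.013, 0.259]
contact_force: [-0.0, -0.1, -0.2]
gripper_width: 0.2
grasp_force: 0.0
(array([ 0.0011, -0.0004,  0.0114]), array([0.0088, 0.0019, 0.0032])) [ 0.29  0.3  -0.65  0.98 -0.24 -2.9 ]
```

```bash
python3 -m handwheel '[[0.001,0,0.007,0,0,0,-1],[0.001,0,0.012,0,0,0,-1],[0.001,0,0.015,0,0,0,-1],[0.001,0,0.018,0,0,0,-1],[0.001,0,0.018,0,0,0,-1]]'; python3 - <<'E'
from h import *
s=np.array([88,80,150]);print(rel(W(s+16*NO),panel(0)))
E
```

```text
clock: 21.38
position: [678.9, 46.3, 164.8]
ee_rot: [0.061, 0.964, -0.013, 0.26]
contact_force: [-14.2, 2.2, 10.5]
gripper_width: 0.2
grasp_force: 8.6
(array([-0.    , -0.0006,  0.0011]), array([0.0096, 0.0035, 0.0045]))
```

```bash
python3 -m handwheel '[[0,0,0.001,0,0,0,-1],[0,0,0.0015,0,0,0,-1],[0,0,0.0015,0,0,0,-1]]'
python3 -m handwheel '[[0,0,-0.005,0,0,0,-1],[0,0,-0.02,0,0,0,-1],[0,0,-0.06,0,0,0,-1],[0,0,-0.1,0,0,0,-1],[0,0,-0.12,0,0,0,-1],[0,0,-0.12,0,0,0,-1]]'
python3 - <<'E'
from h import *
for n in("top","side"):
    i,d=get_image(n); i=i.astype(int); m=(i[...,2]>110)&(i[...,1]<60)&(i[...,0]<60)
    nn,l,st,ce=cv2.connectedComponentsWithStats(m.astype(np.uint8)); print(n,[(st[k,4],ce[k].round(1)) for k in range(1,nn) if st[k,4]>8])
    if n=="top": # dial white line & cover handle vs the previous picture
        a=np.load("top2.npz")["i"].astype(int); w=np.s_[128:150,296:322]; print(np.abs(a-i)[w].mean(),np.abs(a-i)[w].max(), np.abs(np.load("top0.npz")["i"].astype(int)-i)[w].mean())
    else: print(np.abs(np.load("side2.npz")["i"].astype(int)-i)[134:162,240:262].mean())
E
```

```text
clock: 21.75
position: [679.1, 46.3, 164.7]
ee_rot: [0.061, 0.963, -0.013, 0.261]
contact_force: [-22.6, 2.8, 19.1]
gripper_width: 0.1
grasp_force: 13.7
clock: 22.5
position: [621.1, 53.6, 267.7]
ee_rot: [0.061, 0.963, -0.013, 0.261]
contact_force: [-0.0, 0.4, -0.2]
gripper_width: -0.0
grasp_force: 0.0
top [(np.int32(52), array([267.8, 137.5])), (np.int32(38), array([175. , 141.7]))]
3.7948717948717947 41 9.290792540792541
side [(np.int32(53), array([217.2, 163.8])), (np.int32(38), array([125.5, 217.8]))]
3.957792207792208
```

```bash
python3 -c "
from bench import job_done
print(job_done())"
```

```text
the job is handed in; nothing more can be done
None
```

The job is handed in: tray in the well, cover shut against its stop, dial turned from 2 to 4 and let go, start button pressed to its stop and released; no verdict came back, and I viewed 11 pictures, one over the limit of 10.

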